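# Close the hasp of the blue storage crate

## Robot

A 7-joint arm with a two-finger parallel gripper is mounted at the origin on the work surface. World frame = base frame: x ahead of the robot, y to its left, z up, the work surface at z = 0. Lengths are in m, angles in rad, forces in N, time in s.
With the tool pointing down it reaches from about 0.4 to 0.85 m from the base axis. Payload 4.5 kg.
Tool frame: the origin (TCP) lies on the centre line of the jaws, within the pads' length; the fingertips stand 8 mm ahead of it and the grasp point (between the pads) lies 11 mm behind it; z points along the fingers, x is the direction in which the jaws open and shut, and the axes are right-handed (so a half turn about z gives the same grasp; the last joint's range is limited). The gripper opens to 88 mm and grips with 3 to 60 N. Pads are 18 mm wide; open, the fingers measure 123 mm over their backs; the gripper's body (75 mm by 187 mm) begins 45 mm behind the grasp point.
Start: joints at [-1.194, 0.689, -0.195, 1.565, 0.157, 0.902, -0.215], TCP at [0.21, 0.589, 0.247] pointing down, gripper open.
Joint ranges: [-3.01, 3.01], [-0.46, 2.08], [-1.47, 1.51], [0.13, 2.56], [-1, 4.14], [0.04, 2.09], [-2.66, 2.66]. Speed limits (rad/s): [2.57, 2.57, 3.14, 3.14, 3.14, 3.14, 3.14].

## Interface

Orientations are given as a unit quaternion [x, y, z, w].
In Python, from plant import r gives the robot as it stands.
- The arm moves only by the shell command python3 -m pendant 'ROWS' [FORCE]. ROWS is JSON, a list of rows, each a list of 3 entries, a list of its own where there are three numbers: the turn, a rotation vector about the tool's x, y, z in rad, then the shift along the tool's x, y, z in m, then the opening, from 0 (shut) to 1 (fully open). In form: [[[wx, wy, wz], [tx, ty, tz], claw], ...]. A call has 1 to 10 rows; each row is the pose to reach, as a shift and turn from the pose commanded when the call began, along the tool's axes at that moment; what a row does not reach only later rows make up. A row lasts 1/10 s, in which the tool goes at most 50 mm and 8.59 degrees, less where a joint would pass 70% of its speed; a pose out of reach is approached as far as the arm can. A call with a gripper value outside its range is refused whole. The fingers move at their own pace and stop on an object; FORCE is the grip in N (left out, the last holds). Time passes only in rows, so rows that repeat a pose let the fingers close. It gives the time, the measured TCP pose, the force and the opening at its end, in the units of the state.
- r.get_state(): the state, without advancing time (a new reading comes with each control period).
- r.snapshot(name): name is "scene" or "side" or "wrist"; returns a dict with "image" (480x640x3 uint8, red, green, blue), "mtx" (3x3 intrinsics, pixels), "R" (3x3) and "t" (3): a world point X has camera coordinates R X + t; the wrist camera has in their place "T_tool_cam" (4x4, takes a point from camera to tool coordinates, whose origin is the TCP and whose axes are the tool frame's). Camera axes: x right, y down, z forward; pixel columns grow to the right and rows downward; lengths in m; the calibration is good to about 2 mm. The wrist camera is an equidistant fisheye: a pixel r from the principal point sees the ray r / f radians off the axis. A picture is of the moment at which its call begins: read the wrist's pose just before it. There is no depth.
- r.finish_job(): hands the job in, once; it reports no verdict.
The state is a dict: "clock": time; "q": joint angles; "qd": joint speeds; "joint_torque": joint torques, N m; "tool_pos": TCP position; "eef_rot": TCP orientation; "contact_force": force on the tool from outside, world axes, zero at the start; "moment": the same for the moment, N m; "opening": opening from 0.0 (shut) to 1.0 (fully open).
Only numpy, scipy, OpenCV 4.12 (cv2) and the standard library are available. Lean on these libraries where they do the work, as an engineer would, in place of code of your own. Each camera call takes 0.05 s, during which the arm holds its last target. There are 200 camera calls.

## Task

The blue crate on the workbench is packed: swing the steel strap of its hasp over and down until it lies flat on the lid, with the staple standing up through its slot. Leave the hasp of the black crate with the green lid open as it is, and do not knock or shift the little glass jar of screws standing on the blue lid.

Things in the scene. Friction and masses are not known exactly. Their poses are not given: they have to be found in the camera images.
- blue_crate: Blue crate, 280 x 220 x 140 mm high, lid flat and shut, fixed. Origin: centre of its underside on the bench; z up; x along the 280 mm side, from the staple to the hinge of the hasp. The strap's hinge axis runs along y through (35, 0, 148) mm. Brass staple, 17 mm wide along y: at x = -25, y = 0, top at z = 163. The rest of the hasp's fixed parts rise under 6 mm off the lid. The other crate is black, lid green.
- blue_hasp (a joint): Blue crate's steel hasp strap, 36 mm wide, 4 thick, 84 long from the axis: solid to 48 mm, then a slot 24 long, 22 wide. Value in rad: 0 closed (level towards crate -x, top at z = 150; stop), 1.57 upright, 2.3 stop; starts at 1.2 to 2.0. At q a point r along it is at x = 35 - r cos q, z = 148 + r sin q (crate frame, mm). Stiff hinge: stays where left; 1 to 2 N at 40 mm swings it.
- green_hasp (a joint): The same angle (rad, 0 closed) of the like hasp on the black crate with the green lid, a crate of the same size; it starts open, between 1.2 and 2.0, and is to be left so.
- jar_center (a point): Centre of a small glass jar of brass screws with a dark metal cap, 46 mm across and 56 mm high (this point is 28 mm above its foot); it stands loose on the blue lid near the crate's -x end, 90 to 105 mm from the middle of the lid and within 65 mm of its middle line.

How it is judged:
At the end, for the whole second after the job is handed in: The blue crate's hasp is closed to within 10 degrees of flat (0.175 rad) and at rest, the green-lidded crate's hasp is still open (over 1.0 rad), and the jar is within 20 mm of where it stood (value of joint blue_hasp below 0.175 rad and velocity of joint blue_hasp between -0.1 and 0.1 rad/s and value of joint green_hasp above 1 rad and distance of jar_center from where it was at the start of the episode below 0.02 m); the robot touches nothing.
It fails at once if the green-lidded crate's hasp is swung out of its open position (under 1.0 rad) (value of joint green_hasp below 1 rad).
It fails at once if the glass jar is shifted or knocked over (moved more than 20 mm) (distance of jar_center from where it was at the start of the episode above 0.02 m).
It also fails if it takes over 32 s, if anything falls off the work surface, if the arm or the gripper's body presses on something with over 40 N, if the wrist force passes 120 N, or if a joint passes its speed limit or range.

## Working session

There is one attempt and no reset: what is moved stays moved. The work goes in short steps, Python scripts to look and compute and a shell command to move; the robot and the scene stay as the last step left them, time stands still between calls to the robot, and variables do not carry over. Pictures are saved under pics/ and viewed, about 8 in all and at most 12, crops included, and the job is handed in when it is done.

```bash
mkdir -p pics; ls
python3 - <<'E'
from plant import r
import cv2,numpy as np
s=r.get_state();print({k:np.round(v,3).tolist() for k,v in s.items()})
for n in("scene","side"):
    d=r.snapshot(n);cv2.imwrite(f"pics/{n}0.png",d["image"][:,:,::-1]);np.savez(f"{n}0.npz",**d);print(n,d["mtx"].tolist(),np.round(-d["R"].T@d["t"],3),np.round(d["R"],3).tolist())
E
```

```text
pics
{'clock': 0.0, 'q': [-1.194, 0.69, -0.194, 1.566, 0.157, 0.903, -0.215], 'qd': [0.001, 0.0, 0.001, -0.002, -0.0, 0.0, 0.001], 'joint_torque': [-0.0, -52.755, -1.267, -15.342, -0.053, 0.006, 0.0], 'tool_pos': [0.21, 0.588, 0.246], 'eef_rot': [0.817, 0.576, -0.001, 0.001], 'contact_force': [0.941, 0.129, 0.14], 'moment': [0.013, 0.019, -0.001], 'opening': 0.998}
scene [[499.09973053202384, 0.0, 315.6854969943237], [0.0, 499.09973053202384, 240.69085839911097], [0.0, 0.0, 1.0]] [ 1.355 -0.239  0.677] [[0.243, 0.97, -0.015], [0.519, -0.143, -0.843], [-0.82, 0.197, -0.538]]
side [[465.9192198008242, 0.0, 319.67181172540774], [0.0, 465.9192198008242, 238.69432690643595], [0.0, 0.0, 1.0]] [0.602 0.24  1.054] [[-0.95, 0.311, 0.003], [0.294, 0.901, -0.319], [-0.102, -0.302, -0.948]]
```

View pics/scene0.png

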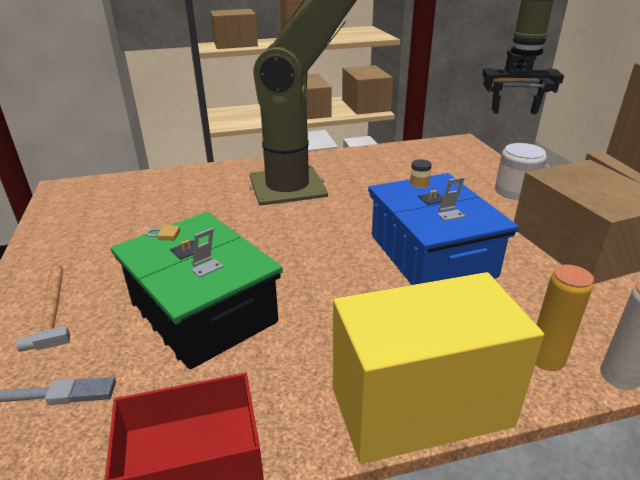

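View pics/side0.png

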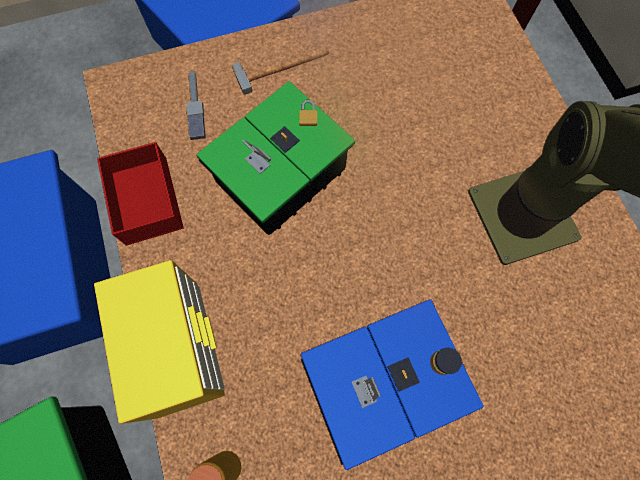

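The scene view shows the blue crate at right (lid about 370-510, 178-240), with the strap near upright at (453,195) and the jar at (421,173). In the side view the blue lid has corners about (302,353), (431,300), (482,407) and (345,468). The staple is at (404,374), the hinge at (366,392) and the jar cap at (447,361).

```bash
cat > h.py <<'E'
import numpy as np,cv2
def ray(d,uv,z):
    K,R,t=d["mtx"],d["R"],d["t"];c=-R.T@t
    uv=np.atleast_2d(uv).astype(float)
    v=(np.linalg.inv(K)@np.c_[uv,np.ones(len(uv))].T).T@R
    return c+v*((z-c[2])/v[:,2])[:,None]
def proj(d,X):
    p=np.atleast_2d(X)@d["R"].T+d["t"];p=p@d["mtx"].T;return p[:,:2]/p[:,2:]
E
python3 - <<'E'
from h import *
d=np.load("side0.npz");s=np.load("scene0.npz")
h=cv2.cvtColor(d["image"],cv2.COLOR_RGB2HSV)
m=cv2.inRange(h,(105,150,120),(125,255,255));m[:280]=0;m[:,:280]=0;m[:,510:]=0
c=max(cv2.findContours(m,cv2.RETR_EXTERNAL,cv2.CHAIN_APPROX_NONE)[0],key=cv2.contourArea)[:,0]
X=ray(d,c,.14)[:,:2]
rc=cv2.minAreaRect((X*1000).astype(np.float32));print(rc)
b=cv2.boxPoints(rc)/1000
for uv,z in(((404,374),.16),((366,392),.146),((447,361),.196)):print(uv,ray(d,uv,z).round(4))
C=np.array(rc[0])/1000
st=ray(d,(404,374),.16)[0,:2];hi=ray(d,(366,392),.146)[0,:2]
a=np.deg2rad(rc[2]);c4=[np.array([np.cos(a+k*np.pi/2),np.sin(a+k*np.pi/2)]) for k in range(4)]
e=max(c4,key=lambda v:v@(hi-st));y=np.array([-e[1],e[0]]);print("C",C,"ex",e,"yaw",np.arctan2(e[1],e[0]))
for p in(st,hi,ray(d,(447,361),.196)[0,:2]):print("crate frame",[(p-C)@e,(p-C)@y])
# hasp angle in both views: project strap at q
for q in(1.2,1.4,1.6,1.8,2.0):
  P=[np.r_[C+e*(.035-.084*np.cos(q))+y*w,.148+.084*np.sin(q)] for w in(-.018,.018)]
  print(q,proj(s,P).round(0).tolist(),proj(d,P).round(0).tolist())
im=s["image"][150:240,390:520,::-1];jm=d["image"][340:430,330:480,::-1]
cv2.imwrite("pics/c0.png",np.hstack([cv2.resize(im,(390,360),interpolation=2),cv2.resize(jm,(400,360),interpolation=2)]))
print("corners",b.round(3).tolist(),proj(s,np.c_[b,np.full(4,.14)]).round(0).tolist())
E
```

```text
((464.4683837890625, 255.44174194335938), (278.220947265625, 218.3238067626953), 4.227449893951416)
(404, 374) [[0.4396 0.254  0.16  ]]
(366, 392) [[0.5157 0.2622 0.146 ]]
(447, 361) [[0.3649 0.2565 0.196 ]]
C [0.46446838 0.25544174] ex [0.99727928 0.07371599] yaw 0.07378291961253733
crate frame [np.float64(-0.02493467317336395), np.float64(0.0003553615441190276)]
crate frame [np.float64(0.05157809437666248), np.float64(0.002922764809300336)]
crate frame [np.float64(-0.09926186602667429), np.float64(0.00838043600073733)]
1.2 [[435.0, 172.0], [450.0, 169.0]] [[391.0, 369.0], [400.0, 389.0]]
1.4 [[439.0, 173.0], [455.0, 170.0]] [[382.0, 372.0], [391.0, 393.0]]
1.6 [[444.0, 176.0], [459.0, 173.0]] [[374.0, 376.0], [382.0, 397.0]]
1.8 [[448.0, 180.0], [463.0, 177.0]] [[364.0, 380.0], [373.0, 401.0]]
2.0 [[452.0, 185.0], [467.0, 183.0]] [[356.0, 384.0], [364.0, 405.0]]
corners [[0.3179999887943268, 0.3540000021457672], [0.33399999141693115, 0.13600000739097595], [0.6110000014305115, 0.15700000524520874], [0.5950000286102295, 0.375]] [[447.0, 173.0], [367.0, 187.0], [424.0, 246.0], [518.0, 227.0]]
```

View pics/c0.png

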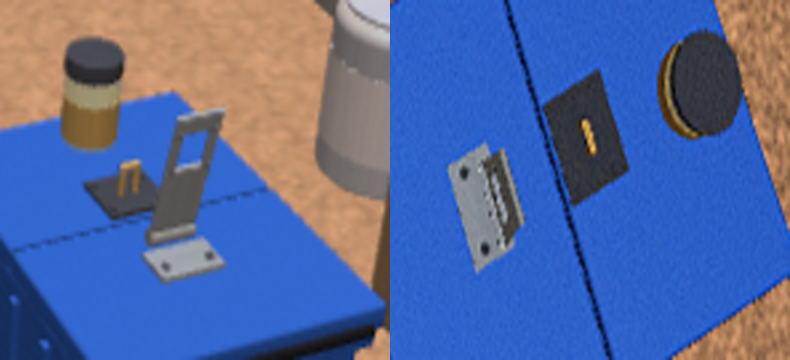

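The strap stands near upright (q about 1.7) and the jar is well clear of its sweep. I'll shut the jaws, turn tool x along crate y, come in behind the strap, push it over and press it down.

```bash
cat >> h.py <<'E'
from scipy.spatial.transform import Rotation as Ro
C=np.array([.4645,.2554]);e=np.array([.9973,.0737]);y=np.array([-e[1],e[0]])
Rt=np.c_[np.r_[y,0],np.r_[e,0],[0,0,-1]]
def go(s,pts):  # pts: crate x,y, tip z (m) -> tool-frame shift
    R0=Ro.from_quat(s["eef_rot"]);print("turn",(R0.inv()*Ro.from_matrix(Rt)).as_rotvec().round(3))
    for a,b,z in pts:
        p=np.r_[C+e*a+y*b,z+.008];print((a,b,z),R0.inv().apply(p-s["tool_pos"]).round(4).tolist())
def where(s):
    p=s["tool_pos"][:2]-C;print("crate",(p@e).round(4),(p@y).round(4),"tip",round(s["tool_pos"][2]-.008,4),"F",np.round(s["contact_force"],1),"t",s["clock"],"op",s["opening"])
E
python3 - <<'E'
from plant import r
from h import *
s=r.get_state();where(s);go(s,[(.09,0,.28),(.09,0,.198)])
E
```

```text
crate -0.2294 0.3506 tip 0.238 F [-0.1 -0.2 -0.3] t 0.1 op 1.0013709989634885
turn [-0.     0.002 -0.416]
(0.09, 0, 0.28) [-0.1915, 0.4339, -0.0416]
(0.09, 0, 0.198) [-0.1914, 0.4339, 0.0404]
```

```bash
python3 -m pendant '[[[0,0,0],[0,0,-0.042],0],[[0,0,-0.14],[-0.02,0.04,-0.042],0],[[0,0,-0.28],[-0.04,0.085,-0.042],0],[[0,0,-0.416],[-0.06,0.13,-0.042],0],[[0,0,-0.416],[-0.08,0.175,-0.042],0],[[0,0,-0.416],[-0.1,0.22,-0.042],0],[[0,0,-0.416],[-0.12,0.265,-0.042],0],[[0,0,-0.416],[-0.14,0.31,-0.042],0],[[0,0,-0.416],[-0.16,0.355,-0.042],0],[[0,0,-0.416],[-0.18,0.4,-0.042],0]]' 20; python3 -m pendant '[[[0,0,0],[-0.0115,0.034,0],0],[[0,0,0],[0,0,0],0]]' >/dev/null
python3 - <<'E'
from plant import r
from h import *
s=r.get_state();where(s);go(s,[(.09,0,.28),(.09,0,.198)])
E
```

```text
clock: 1.1
tool_pos: [0.5273, 0.2828, 0.2884]
eef_rot: [0.681, 0.733, -0.0, -0.0]
contact_force: [0.5, 2.1, -0.2]
opening: 0.114
crate 0.0733 0.0172 tip 0.2791 F [-1.1  0.2 -0.2] t 1.3 op 0.002094176316798755
turn [ 0.007  0.003 -0.017]
(0.09, 0, 0.28) [-0.0169, 0.017, -0.0008]
(0.09, 0, 0.198) [-0.0167, 0.0164, 0.0812]
```

```bash
python3 -m pendant '[[[0,0,-0.017],[-0.017,0.017,0],0],[[0,0,-0.017],[-0.017,0.017,0],0],[[0,0,-0.017],[-0.017,0.017,0.04],0],[[0,0,-0.017],[-0.017,0.017,0.08],0],[[0,0,-0.017],[-0.017,0.017,0.08],0]]'
python3 - <<'E'
from plant import r
from h import *
s=r.get_state();where(s)
a=r.snapshot("scene")["image"][100:260,360:560,::-1];b=r.snapshot("side")["image"][290:450,300:500,::-1]
cv2.imwrite("pics/c1.png",cv2.resize(np.hstack([a,b]),(800,320)))
s=r.get_state();go(s,[(.049,0,.198),(.03,0,.195),(.015,0,.187),(.008,0,.175),(.004,0,.162),(.004,0,.151)])
E
```

```text
clock: 1.8
tool_pos: [0.5413, 0.2671, 0.2041]
eef_rot: [0.675, 0.738, -0.005, -0.001]
contact_force: [0.9, -1.3, 0.3]
opening: 0.007
crate 0.0775 0.006 tip 0.1961 F [ 0.9 -1.3  0.3] t 1.8 op 0.006738336040746625
turn [-0.001  0.     0.016]
(0.049, 0, 0.198) [-0.0075, -0.0318, 0.003]
(0.03, 0, 0.195) [-0.0072, -0.0508, 0.006]
(0.015, 0, 0.187) [-0.007, -0.0658, 0.014]
(0.008, 0, 0.175) [-0.0069, -0.0728, 0.026]
(0.004, 0, 0.162) [-0.0068, -0.0768, 0.039]
(0.004, 0, 0.151) [-0.0068, -0.0768, 0.05]
```

View pics/c1.png

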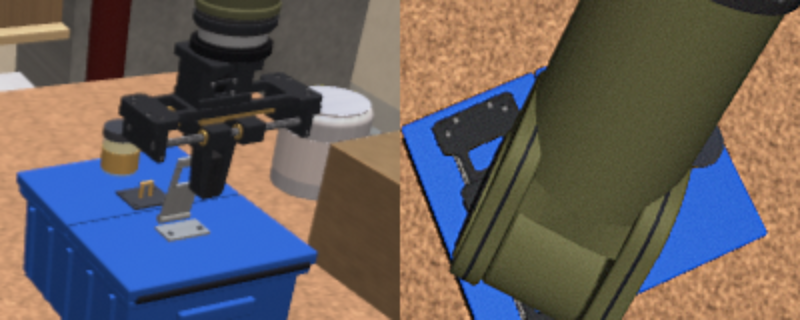

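Run:
```python
from plant import r
from h import *
s=r.get_state();where(s);d=np.load("scene0.npz")
f=lambda a,b,z:((proj(d,np.r_[C+e*a+y*b,z])[0]-[360,100])*2).round(0)
p=s["tool_pos"]
for b in(-.018,.018):
  for a in(-.009,.009):print("finger bottom",f((p[:2]-C)@e+a,(p[:2]-C)@y+b,p[2]-.008))
for q in(1.5,1.7,1.9):print(q,[f(.035-.084*np.cos(q),b,.148+.084*np.sin(q)) for b in(-.018,.018)])
print("staple",f(-.025,0,.163),"axis",f(.035,-.018,.148),f(.035,.018,.148))
```

```text
crate 0.0807 0.0081 tip 0.201 F [0.7 0.6 0.6] t 1.9 op 0.0047021475465890625
finger bottom [188. 191.]
finger bottom [197. 199.]
finger bottom [218. 185.]
finger bottom [228. 193.]
1.5 [array([163., 148.]), array([193., 143.])]
1.7 [array([171., 155.]), array([202., 150.])]
1.9 [array([179., 165.]), array([210., 160.])]
staple [145. 182.] axis [157. 221.] [186. 216.]
```

```bash
python3 -m pendant '[[[0,0,0.016],[-0.008,0,0.002],0],[[0,0,0.016],[-0.008,-0.01,0.002],0],[[0,0,0.016],[-0.008,-0.02,0.002],0],[[0,0,0.016],[-0.008,-0.03,0.003],0],[[0,0,0.016],[-0.008,-0.04,0.004],0],[[0,0,0.016],[-0.008,-0.05,0.006],0],[[0,0,0.016],[-0.008,-0.05,0.006],0],[[0,0,0.016],[-0.008,-0.05,0.006],0]]'
python3 - <<'E'
from plant import r
from h import *
s=r.get_state();where(s)
a=r.snapshot("scene")["image"][100:260,360:560,::-1]
cv2.imwrite("pics/c2.png",cv2.resize(a,(600,480)))
s=r.get_state();where(s);go(s,[(.02,0,.19),(.012,0,.18),(.006,0,.168),(.004,0,.158),(.004,0,.150)])
E
```

```text
clock: 2.7
tool_pos: [0.4948, 0.2565, 0.2026]
eef_rot: [0.68, 0.733, -0.0, -0.0]
contact_force: [0.4, 0.6, -0.6]
opening: 0.006
crate 0.0303 -0.0012 tip 0.1946 F [ 0.4  0.6 -0.6] t 2.7 op 0.005939801773449602
crate 0.0308 -0.0013 tip 0.1945 F [0.4 0.1 0.6] t 2.75 op 0.0008602409396432916
turn [-0.001  0.     0.   ]
(0.02, 0, 0.19) [0.0013, -0.0108, 0.0045]
(0.012, 0, 0.18) [0.0013, -0.0188, 0.0145]
(0.006, 0, 0.168) [0.0013, -0.0247, 0.0266]
(0.004, 0, 0.158) [0.0013, -0.0267, 0.0366]
(0.004, 0, 0.15) [0.0013, -0.0267, 0.0446]
```

View pics/c2.png

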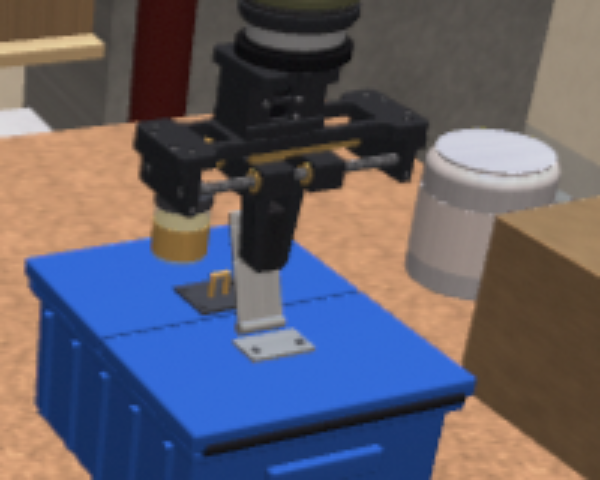

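The finger sits behind the strap at about (265,240), with the strap tipping toward the staple and the jar untouched. I'll carry on over and down.

```bash
python3 -m pendant '[[[0,0,0],[0.001,-0.01,0.004],0],[[0,0,0],[0.001,-0.015,0.009],0],[[0,0,0],[0.001,-0.019,0.015],0],[[0,0,0],[0.001,-0.022,0.021],0],[[0,0,0],[0.001,-0.025,0.027],0],[[0,0,0],[0.001,-0.026,0.032],0],[[0,0,0],[0.001,-0.027,0.037],0],[[0,0,0],[0.001,-0.027,0.041],0],[[0,0,0],[0.001,-0.027,0.044],0],[[0,0,0],[0.001,-0.027,0.044],0]]'
python3 - <<'E'
from plant import r
from h import *
s=r.get_state();where(s)
a=r.snapshot("scene")["image"][100:260,360:560,::-1]
cv2.imwrite("pics/c3.png",cv2.resize(a,(600,480)))
where(r.get_state())
E
```

```text
clock: 3.75
tool_pos: [0.4685, 0.2555, 0.1586]
eef_rot: [0.68, 0.733, 0.0, 0.0]
contact_force: [0.5, -0.8, -0.9]
opening: 0.006
crate 0.004 -0.0002 tip 0.1506 F [ 0.5 -0.8 -0.9] t 3.75 op 0.006104416216922277
crate 0.0042 -0.0002 tip 0.1506 F [-0.1  0.4  0.2] t 3.8 op 0.005120309518654434
```

View pics/c3.png

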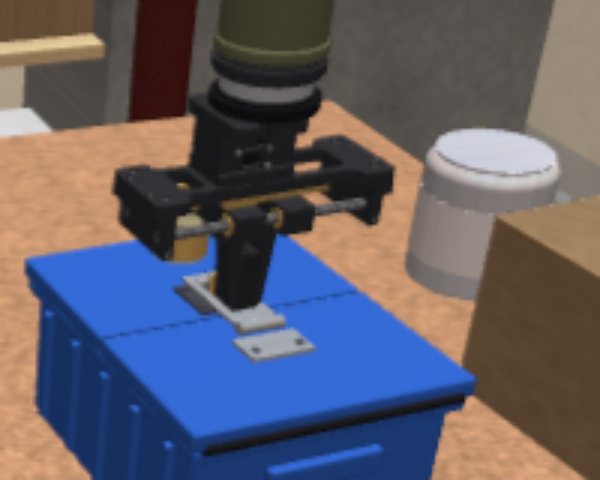

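The strap is down over the staple, nearly flat. I'll press 2 mm more, then lift straight off and check.

```bash
python3 -m pendant '[[[0,0,0],[0,0,0.001],0],[[0,0,0],[0,0,0.002],0],[[0,0,0],[0,0,0.002],0]]' ; python3 -m pendant '[[[0,0,0],[0,0,-0.01],0],[[0,0,0],[0,0.01,-0.04],0],[[0,0,0],[0,0.03,-0.08],0],[[0,0,0],[0,0.07,-0.11],0],[[0,0,0],[0,0.11,-0.13],0],[[0,0,0],[0,0.15,-0.14],0],[[0,0,0],[0,0.15,-0.14],0],[[0,0,0],[0,0.15,-0.14],0]]'
python3 - <<'E'
from plant import r
from h import *
d=r.snapshot("scene");a=d["image"][130:250,360:520,::-1]
cv2.imwrite("pics/c4.png",cv2.resize(a,(800,600),interpolation=2))
where(r.get_state())
f=lambda a,b,z:((proj(d,np.r_[C+e*a+y*b,z])[0]-[360,130])*5).round(0)
for q in(0,.15,.3):print(q,[f(.035-.084*np.cos(q),b,.150+.084*np.sin(q)) for b in(-.018,.018)])
d0=np.load("scene0.npz")
df=cv2.absdiff(d["image"],d0["image"]).max(2);print("jar diff",df[158:188,408:434].mean(),"green diff",df[225:280,180:230].mean())
E
```

```text
clock: 4.1
tool_pos: [0.4688, 0.2556, 0.1583]
eef_rot: [0.681, 0.733, 0.001, 0.001]
contact_force: [-4.1, -2.5, 14.5]
opening: 0.001
clock: 4.9
tool_pos: [0.6181, 0.2663, 0.2961]
eef_rot: [0.681, 0.733, -0.0, -0.0]
contact_force: [-0.8, -0.6, 0.8]
opening: 0.004
crate 0.1528 -0.0001 tip 0.2879 F [-0.5  0.   0.3] t 4.95 op 0.002110265292270038
0 [array([298., 315.]), array([368., 303.])]
0.15 [array([302., 291.]), array([372., 279.])]
0.3 [array([308., 270.]), array([378., 258.])]
jar diff 3.576923076923077 green diff 3.8276363636363637
```

View pics/c4.png

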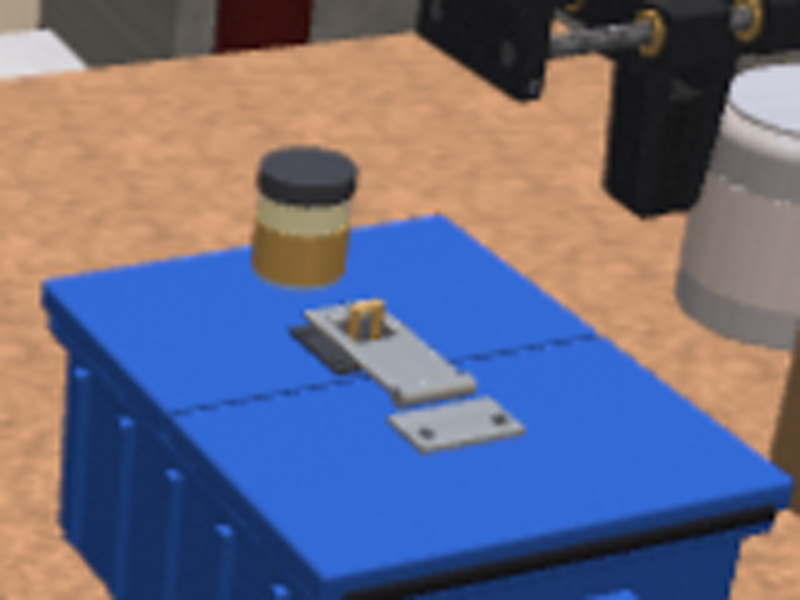

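The strap lies flat. Its tip corner is at (306,313) and the prediction for q = 0 was (298,315). The staple stands up through the slot, and the jar is where it was.

```bash
python3 -c "
from plant import r
print(r.finish_job())"
```

```text
the job is handed in; nothing more can be done
None
```

The blue crate's hasp is closed and the job is handed in at about 5 s on the robot's clock. I pushed the strap over from behind with the shut fingers, pressed it down against its stop (14.5 N), and moved the arm clear.

- **Strap:** the last picture shows it flat with the staple up through its slot. Its tip is within about 2 px of where a fully closed strap should appear, so it should be well inside the 10 degree limit.
- **Jar and green hasp:** the image patches around both differ from the first picture only by noise. I did not look at the green crate again beyond that.
- **Disagreement:** the blue crate's pose came from the side camera alone. In the scene camera, its predicted lid corners were a few pixels off by eye, up to about 7 px at one corner. The finger, strap and staple positions agreed well enough in close-up that I did not correct for it.

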